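Sort the cooled glass flowers into their stock trays

ROBOT

A 7-joint arm with a two-finger parallel gripper is mounted at the origin on the work surface. World frame = base frame: x ahead of the robot, y to its left, z up, the work surface at z = 0. Lengths are in m, angles in rad, forces in N, time in s.
With the tool pointing down it reaches from about 0.4 to 0.875 m from the base axis. Payload 19.3 kg.
Tool frame: the origin (TCP) lies between the finger pads; the fingertips stand 17 mm ahead of it and the grasp point (between the pads) lies 2 mm behind it (bot.finger_overhang is the distance from the TCP to the fingertips, in m); z points along the fingers, y is the line along which they close (so a half turn about z gives the same grasp; the last joint's range is limited). The gripper opens to 85 mm and grips with 20 to 120 N. Pads are 22 mm wide; open, the fingers measure 114 mm over their backs; the gripper's body (76 mm by 85 mm) begins 54 mm behind the grasp point. The pads swing forward as they close: fully open they stand 13 mm farther back than shut.
Start: joints at [1.106, 0.521, -0.036, 1.599, 0.021, 1.021, -0.113], TCP at [0.24, -0.577, 0.248] pointing down, gripper open.
Joint ranges: [-2.91, 2.91], [-0.3, 2.13], [-1.5, 1.42], [0.17, 2.43], [-1.26, 4.41], [0.16, 1.93], [-2.52, 2.52]. Speed limits (rad/s): [1.89, 1.89, 2.39, 2.39, 3.01, 3.01, 3.01].

INTERFACE

Orientations are given as [roll, pitch, yaw] about the fixed x, y, z axes, in that order (R = Rz(yaw) Ry(pitch) Rx(roll)).
In Python, from workcell import observe, grab_frame, bot gives the robot as it stands.
- The arm moves only by the shell command python3 -m crank 'ROWS' [FORCE]. ROWS is a JSON object of lists of equal length, an entry for each row: "linear": the shift along the world's x, y, z each as a share of 0.25 m, from -1 to 1, a list of three; "delta_rot": the turn, a rotation vector about the world's x, y, z each as a share of 30 degrees, from -1 to 1, a list of three; "fingers": the opening, from -1 (shut) to 1 (fully open). In form: {"linear": [[dx, dy, dz], ...], "delta_rot": [[rx, ry, rz], ...], "fingers": [fingers, ...]}. A call has 1 to 5 rows; each row is the pose to reach, as a shift and turn from the pose commanded when the call began; what a row does not reach only later rows make up. A row lasts 1/10 s, in which the tool goes at most 50 mm and 8.59 degrees, less where a joint would pass 70% of its speed; a pose out of reach is approached as far as the arm can. A call with a number of a shift or a turn outside -1 to 1 is refused whole. A call with a gripper value outside its range is refused whole. The fingers move at their own pace and stop on an object; FORCE is the grip in N (left out, the last holds). Time passes only in rows, so rows that repeat a pose let the fingers close. It gives the time, the measured TCP pose, the force, the opening and the grip force at its end, in the units of the state.
- observe(): the state, without advancing time (a new reading comes with each control period).
- grab_frame(name): name is "side" or "top" or "wrist"; returns a dict with "image" (480x640x3 uint8, red, green, blue), "mtx" (3x3 intrinsics, pixels), "xyz" and "orientation" of the camera in the world. Camera axes: x right, y down, z forward; pixel columns grow to the right and rows downward; lengths in m; the calibration is good to about 2 mm. A picture is of the moment at which its call begins. There is no depth.
- bot.job_done(): hands the job in; it is judged then, once.
The state is a dict: "clock": time; "qpos": joint angles; "qd": joint speeds; "joint_efforts": joint torques, N m; "position": TCP position; "tool_rot": TCP orientation; "force": force on the tool from outside, world axes, zero at the start; "moment": the same for the moment, N m; "grip_width": finger opening in m; "finger_force": force on a finger pad.
Only numpy, scipy, OpenCV 4.12 (cv2) and the standard library are available. Lean on these libraries where they do the work, as an engineer would, in place of code of your own. Each camera call takes 0.05 s, during which the arm holds its last target. There are 200 camera calls.

TASK

Sort the four cooled glass flowers from the dark kiln shelf into the wooden stock trays, each into the tray whose glass swatch has the colour of its bloom, and leave it lying flat on the felt, lengthwise in the tray (bloom at either end). They are glass: set them down, do not drop them, and leave the kiln post and the little amber vase standing where they are.

Things in the scene. Friction and masses are not known exactly. Their poses are not given: they have to be found in the camera images.
- flower_red: Glass red tulip, green stem and two flat leaves; loose, 60 g, lying on the dark kiln shelf (top 10 mm above bench). 100 mm long, 44 wide over leaves, 30 high. Origin: underside, mid-length; x along the stem to the bloom, z up. Bloom round, x +8 to +50 mm, axis 15 mm above underside, 30 mm thick from x +18 to +38: pinch it there across y, from above. Stem 7 mm; leaves at x -28 to +4 mm.
- flower_yellow: Glass yellow tulip, green stem and two flat leaves; loose, 60 g, lying on the dark kiln shelf (top 10 mm above bench). 100 mm long, 44 wide over leaves, 30 high. Origin: underside, mid-length; x along the stem to the bloom, z up. Bloom round, x +8 to +50 mm, axis 15 mm above underside, 30 mm thick from x +18 to +38: pinch it there across y, from above. Stem 7 mm; leaves at x -28 to +4 mm.
- flower_white: Glass white snowdrop, green stem and two flat leaves; loose, 60 g, lying on the dark kiln shelf (top 10 mm above bench). 100 mm long, 44 wide over leaves, 30 high. Origin: underside, mid-length; x along the stem to the bloom, z up. Bloom round, x +8 to +50 mm, axis 15 mm above underside, 30 mm thick from x +18 to +38: pinch it there across y, from above. Stem 7 mm; leaves at x -28 to +4 mm.
- flower_blue: Glass blue crocus, green stem and two flat leaves; loose, 60 g, lying on the dark kiln shelf (top 10 mm above bench). 100 mm long, 44 wide over leaves, 30 high. Origin: underside, mid-length; x along the stem to the bloom, z up. Bloom round, x +8 to +50 mm, axis 15 mm above underside, 30 mm thick from x +18 to +38: pinch it there across y, from above. Stem 7 mm; leaves at x -28 to +4 mm.
- tray_red: Fixed shallow wooden tray with a red glass swatch (70 x 16 mm) on the ledge at its +x end. Bay inside 124 mm (x) by 96 mm (y), grey felt 6 mm above the bench; walls 5 mm thick, tops 18 mm above the bench; ledge 22 mm deep, 18 mm high, swatch top at 26 mm. Origin: bench height, under the middle of the bay; x along the bay to the ledge, z up.
- tray_yellow: Fixed shallow wooden tray with a yellow glass swatch (70 x 16 mm) on the ledge at its +x end. Bay inside 124 mm (x) by 96 mm (y), grey felt 6 mm above the bench; walls 5 mm thick, tops 18 mm above the bench; ledge 22 mm deep, 18 mm high, swatch top at 26 mm. Origin: bench height, under the middle of the bay; x along the bay to the ledge, z up.
- tray_white: Fixed shallow wooden tray with a white glass swatch (70 x 16 mm) on the ledge at its +x end. Bay inside 124 mm (x) by 96 mm (y), grey felt 6 mm above the bench; walls 5 mm thick, tops 18 mm above the bench; ledge 22 mm deep, 18 mm high, swatch top at 26 mm. Origin: bench height, under the middle of the bay; x along the bay to the ledge, z up.
- tray_blue: Fixed shallow wooden tray with a blue glass swatch (70 x 16 mm) on the ledge at its +x end. Bay inside 124 mm (x) by 96 mm (y), grey felt 6 mm above the bench; walls 5 mm thick, tops 18 mm above the bench; ledge 22 mm deep, 18 mm high, swatch top at 26 mm. Origin: bench height, under the middle of the bay; x along the bay to the ledge, z up.
- kiln_post: Loose reddish ceramic kiln post, an upright tube 34 mm in diameter and 50 mm tall, standing on the kiln shelf among the flowers. Bystander. Origin at the centre of its underside, z up.
- bud_vase: Loose small amber glass bud vase, 37 mm in diameter and 55 mm tall, narrow neck, standing on the kiln shelf among the flowers. Bystander. Origin at the centre of its underside, z up.
There are look-alikes about, which are no part of the job. There is more than one size of the flower_red; the job needs the middle-sized. What is shaped like the tray_red but turquoise is not meant.

How it is judged:
By the outcome, as a careful person would: the job done as asked, in the order asked, and still so for the second after the job is handed in, with the robot touching nothing.
It also fails if it takes over 102 s, if anything falls off the work surface, if the arm or the gripper's body presses on something with over 40 N, if the wrist force passes 120 N, or if a joint passes its speed limit or range.

## Working session

There is one attempt and no reset: what is moved stays moved. The work goes in short steps, Python scripts to look and compute and a shell command to move; the robot and the scene stay as the last step left them, time stands still between calls to the robot, and variables do not carry over. Pictures are saved under pics/ and viewed, at most 14 in all, crops included, and the job is handed in when it is done.

```bash
mkdir -p pics; ls; python3 - <<'E'
from workcell import observe, grab_frame, bot
import cv2
for n in ("top","side"):
    f=grab_frame(n); cv2.imwrite(f"pics/{n}0.png",f["image"][:,:,::-1]); print(n,f["mtx"],f["xyz"],f["orientation"])
s=observe();print(s["clock"],s["position"],s["tool_rot"],s["grip_width"])
E
```

```text
pics
top [[538.99727344   0.         316.93836264]
 [  0.         538.99727344 242.26845852]
 [  0.           0.           1.        ]] [ 0.24144045 -0.11932582  1.16988568] [-2.97876409  0.02938812 -1.59062463]
side [[449.071002     0.         331.89014016]
 [  0.         449.071002   250.86289756]
 [  0.           0.           1.        ]] [0.31806333 0.62581508 0.77481428] [-2.35179619 -0.01437558 -2.95343602]
0.1 [ 0.24022738 -0.5767026   0.24780778] [-3.14064060e+00  9.07417488e-05  3.94722791e-01] 0.0853919861172934
```

View pics/top0.png

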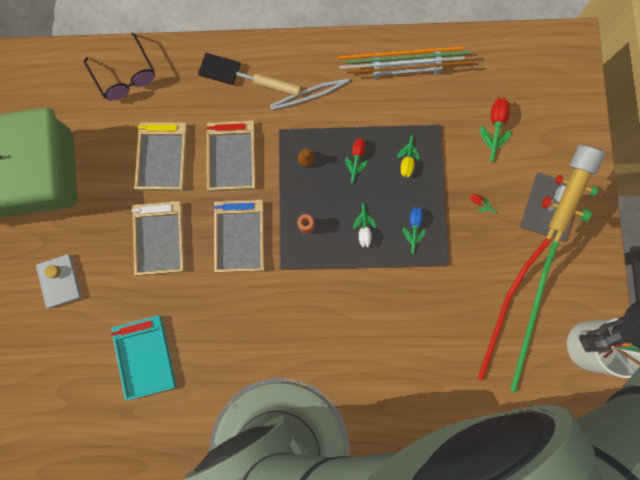

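View pics/side0.png

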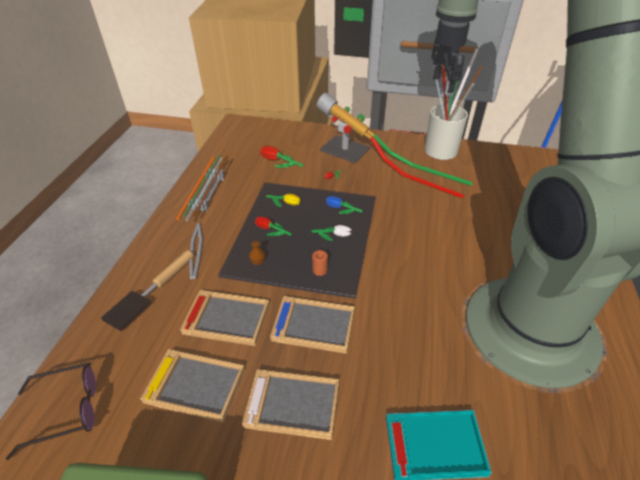

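The top view shows the shelf with flowers red (355,160), yellow (408,157), white (365,227) and blue (416,230), the post at (306,223) and the vase at (306,158). The trays are yellow (161,156), red (231,156), white (158,238) and blue (239,236), and the turquoise decoy is at (143,357).

Red candidates are the large one at (497,128), the small one at (482,203) and the one on the shelf at (355,160). The shelf one is middle-sized and lies where the task says, so I'll check it by size and with a crop.

```bash
cat > h.py <<'E'
import numpy as np, cv2
from scipy.spatial.transform import Rotation as R
from workcell import observe, grab_frame, bot
def world(f,uv,z):
    uv=np.atleast_2d(uv).astype(float)
    d=np.c_[uv,np.ones(len(uv))]@np.linalg.inv(f["mtx"]).T@R.from_euler("xyz",f["orientation"]).as_matrix().T
    p=np.array(f["xyz"]); return p+d*((z-p[2])/d[:,2])[:,None]
def masks(img):
    h=cv2.cvtColor(img,cv2.COLOR_RGB2HSV); H,S,V=[h[...,i].astype(int) for i in range(3)]
    return dict(red=((H<6)|(H>174))&(S>190)&(V>90),yellow=(abs(H-28)<6)&(S>180)&(V>120),blue=(abs(H-110)<12)&(S>130)&(V>80),
      white=(S<40)&(V>185),green=(abs(H-65)<20)&(S>120)&(V>60))
def blobs(m,lo=15):
    n,l,s,c=cv2.connectedComponentsWithStats(m.astype(np.uint8))
    return [(c[i],l==i,s[i]) for i in range(1,n) if s[i,4]>=lo]
E
python3 - <<'E'
from h import *
f=grab_frame("top"); img=f["image"]; M=masks(img)
g=blobs(M["green"])
for n in ("red","yellow","white","blue"):
    for c,m,s in blobs(M[n]):
        if c[1]>280 or c[0]<110 or c[0]>520: continue
        w=world(f,c,.025)[0]
        gg=[b for b in g if np.hypot(*(b[0]-c))<40]
        t=""
        if gg:
            b=min(gg,key=lambda b:np.hypot(*(b[0]-c)))
            P=np.array(np.where(m|b[1])[::-1]).T; W=world(f,P,.022)[:,:2]
            u=w[:2]-world(f,b[0],.015)[0,:2]; u/=np.hypot(*u)
            q=W@u; B=world(f,np.array(np.where(m)[::-1]).T,.025)[:,:2]
            t=f"yaw {np.degrees(np.arctan2(u[1],u[0])):.1f} len {np.ptp(q):.3f} bloom len {np.ptp(B@u):.3f} wid {np.ptp(B@[-u[1],u[0]]):.3f} grasp {np.round(w[:2],4)}"
        print(n,np.round(c),s[4],np.round(w,4),t)
# trays: felt by grey low-sat in tray region
h=cv2.cvtColor(img,cv2.COLOR_RGB2HSV); m=(h[...,1]<40)&(h[...,2]>70)&(h[...,2]<185); m[:, :120]=0;m[:,275:]=0;m[:110]=0;m[290:]=0
m=cv2.morphologyEx(m.astype(np.uint8),cv2.MORPH_OPEN,np.ones((5,5)))
for c,mm,s in blobs(m,500):
    P=world(f,np.array(np.where(mm)[::-1]).T,.006)[:,:2].astype(np.float32)
    print("felt",np.round(c),cv2.minAreaRect(P))
cv2.imwrite("pics/crop.png",cv2.resize(img[90:280,270:530],None,fx=3,fy=3,interpolation=cv2.INTER_CUBIC)[:,:,::-1])
E
```

```text
red [500. 111.] 364 [ 0.7165 -0.5015  0.025 ] yaw -12.4 len 0.150 bloom len 0.061 wid 0.039 grasp [ 0.7165 -0.5015]
red [228. 127.] 170 [0.6979 0.1052 0.025 ] 
red [359. 147.] 162 [ 0.6415 -0.1857  0.025 ] yaw -12.6 len 0.101 bloom len 0.037 wid 0.026 grasp [ 0.6415 -0.1857]
red [476. 199.] 84 [ 0.5173 -0.4356  0.025 ] yaw 57.1 len 0.062 bloom len 0.025 wid 0.017 grasp [ 0.5173 -0.4356]
yellow [159. 127.] 207 [0.7011 0.2615 0.025 ] 
yellow [407. 166.] 214 [ 0.5943 -0.2902  0.025 ] yaw 168.9 len 0.093 bloom len 0.043 wid 0.028 grasp [ 0.5943 -0.2902]
white [412.  61.] 60 [ 0.8414 -0.3135  0.025 ] 
white [153. 209.] 227 [0.5137 0.2683 0.025 ] 
white [364. 236.] 154 [ 0.4407 -0.1904  0.025 ] yaw 177.4 len 0.091 bloom len 0.037 wid 0.020 grasp [ 0.4407 -0.1904]
blue [236. 206.] 174 [0.5148 0.086  0.025 ] 
blue [416. 216.] 193 [ 0.4816 -0.3035  0.025 ] yaw -7.1 len 0.099 bloom len 0.040 wid 0.025 grasp [ 0.4816 -0.3035]
felt [231. 160.] ((0.6265124678611755, 0.10157711803913116), (0.11931582540273666, 0.0902438536286354), 0.7001311779022217)
felt [160. 161.] ((0.6301669478416443, 0.26187121868133545), (0.09049094468355179, 0.1154884323477745), 88.23505401611328)
felt [158. 243.] ((0.4414142072200775, 0.2619723975658417), (0.12096938490867615, 0.08973588049411774), 3.634413242340088)
felt [239. 241.] ((0.4415292739868164, 0.0839913934469223), (0.09129507094621658, 0.1207573190331459), 89.86579132080078)
```

View pics/crop.png

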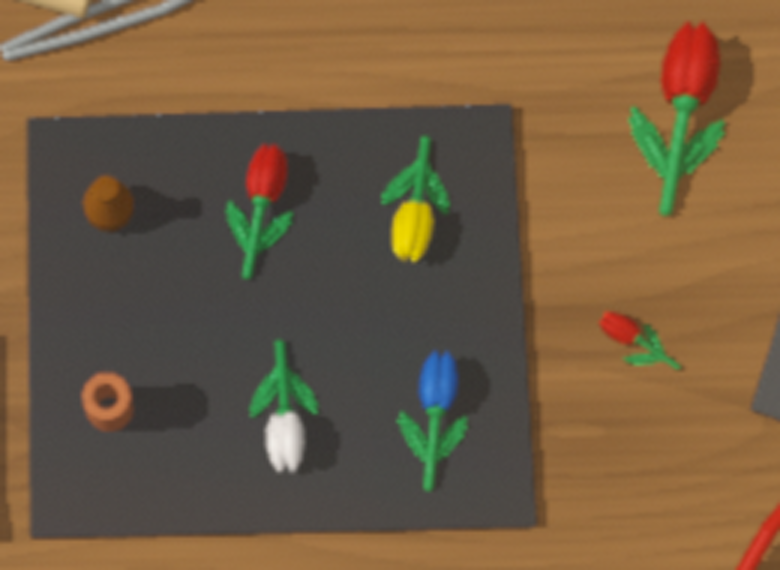

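The crop shows the shelf red tulip with its leaves and stem. It measures 101 mm long, against 150 mm for the large one and 62 mm for the small one, so it is the middle-sized red. All four trays have their swatches toward +x. I'll move above red (0.6415, -0.1857, yaw -12.6°).

```bash
python3 -m crank '{"linear":[[0.75,0.6,0],[0.75,0.6,0],[0.75,0.6,0],[0.75,0.6,0],[0.75,0.6,0]],"delta_rot":[[0,0,-1],[0,0,-1],[0,0,-1],[0,0,-1],[0,0,-1]],"fingers":[0.2,0.2,0.2,0.2,0.2]}' 20
python3 -m crank '{"linear":[[0.43,0.48,-0.2],[0.43,0.48,-0.2],[0.43,0.48,-0.2],[0.43,0.48,-0.2],[0.43,0.48,-0.2]],"delta_rot":[[0,0,-0.17],[0,0,-0.17],[0,0,-0.17],[0,0,-0.17],[0,0,-0.17]],"fingers":[0.2,0.2,0.2,0.2,0.2]}'
```

```text
clock: 0.65
position: [0.4296, -0.425, 0.2482]
tool_rot: [-3.141, 0.0, -0.132]
force: [-0.1, -1.0, 0.8]
grip_width: 0.0513
finger_force: 0.0
clock: 1.15
position: [0.5369, -0.3037, 0.197]
tool_rot: [-3.14, 0.002, -0.213]
force: [-0.8, 0.3, 0.2]
grip_width: 0.0512
finger_force: 0.0
```

```bash
python3 -m crank '{"linear":[[0.418,0.472,-0.2],[0.418,0.472,-0.2],[0.418,0.472,-0.2],[0.418,0.472,-0.2],[0.418,0.472,-0.2]],"delta_rot":[[0,0,0],[0,0,0],[0,0,0],[0,0,0],[0,0,0]],"fingers":[0.2,0.2,0.2,0.2,0.2]}'
python3 - <<'E'
from h import *
f=grab_frame("wrist"); img=f["image"]; cv2.imwrite("pics/w1.png",img[:,:,::-1]); s=observe(); print(s["position"],s["tool_rot"])
M=masks(img)
for n in ("red","green"):
    for c,m,st in blobs(M[n],300): 
        P=world(f,np.array(np.where(m)[::-1]).T,.025)[:,:2].astype(np.float32)
        print(n,np.round(c),st,np.round(world(f,c,.025)[0],4),cv2.minAreaRect(P))
E
```

```text
clock: 1.65
position: [0.6404, -0.1873, 0.1473]
tool_rot: [-3.141, 0.001, -0.215]
force: [-0.1, -0.2, -0.3]
grip_width: 0.0513
finger_force: 0.0
[ 0.63949133 -0.18956215  0.14802431] [ 3.14095621e+00  7.57013531e-04 -2.17575679e-01]
red [317. 242.] [ 294  207   44   68 2121] [ 0.6391 -0.1862  0.025 ] ((0.6393344402313232, -0.18547971546649933), (0.027613472193479538, 0.04528572037816048), 78.46934509277344)
green [487. 209.] [ 446  153   76   98 2900] [ 0.6372 -0.2944  0.025 ] ((0.6357856392860413, -0.29979050159454346), (0.045915499329566956, 0.058527085930109024), 52.362796783447266)
green [315. 292.] [ 279  265   73   74 2060] [ 0.6044 -0.1774  0.025 ] ((0.5968257188796997, -0.1758517622947693), (0.047364506870508194, 0.054734911769628525), 77.68696594238281)
green [368. 422.] [ 341  383   61   70 1678] [ 0.4911 -0.193   0.025 ] ((0.49079450964927673, -0.1987035721540451), (0.04508019611239433, 0.0609702430665493), 65.66561126708984)
```

View pics/w1.png

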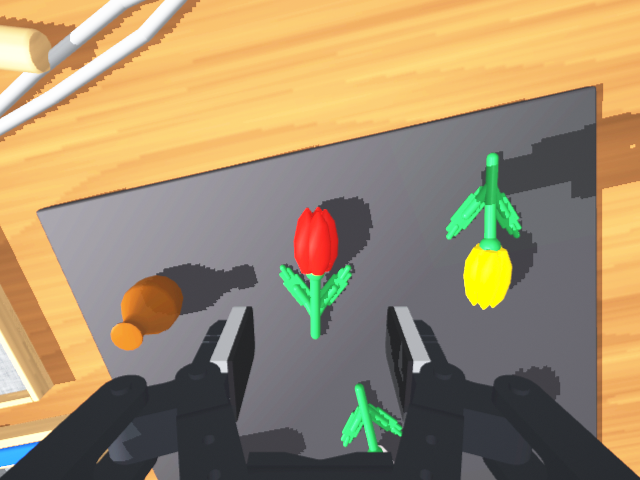

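The wrist view shows the red bloom at (317,242), lined up between the pads. I measure its pinch point at (0.639, -0.186), so I descend 0.117 m and close.

```bash
python3 -m crank '{"linear":[[0,0.01,-0.2],[0,0.01,-0.36],[0,0.01,-0.43],[0,0.01,-0.468],[0,0.01,-0.468]],"delta_rot":[[0,0,0],[0,0,0],[0,0,0],[0,0,0],[0,0,0]],"fingers":[0.2,0.2,0.2,0.2,0.2]}'
python3 -m crank '{"linear":[[0,0,0],[0,0,0],[0,0,0],[0,0,0],[0,0,0]],"delta_rot":[[0,0,0],[0,0,0],[0,0,0],[0,0,0],[0,0,0]],"fingers":[-0.8,-0.8,-0.8,-0.8,-0.8]}' 25
python3 -m crank '{"linear":[[0,0,0],[0,0,0.1],[0,0,0.2],[0,0,0.3],[0,0,0.4]],"delta_rot":[[0,0,0],[0,0,0],[0,0,0],[0,0,0],[0,0,0]],"fingers":[-0.8,-0.8,-0.8,-0.8,-0.8]}' 25
python3 - <<'E'
from h import *
f=grab_frame("wrist");cv2.imwrite("pics/w2.png",f["image"][:,:,::-1]); print(observe()["position"])
E
```

```text
clock: 2.2
position: [0.6396, -0.1876, 0.0316]
tool_rot: [3.141, 0.0, -0.219]
force: [0.4, 0.0, -0.0]
grip_width: 0.0515
finger_force: 0.0
clock: 2.7
position: [0.6408, -0.187, 0.0332]
tool_rot: [3.141, -0.003, -0.218]
force: [-1.2, -1.4, 8.3]
grip_width: 0.0288
finger_force: 24.9
clock: 3.2
position: [0.6401, -0.1864, 0.1334]
tool_rot: [-3.142, -0.001, -0.218]
force: [0.9, 1.0, -1.4]
grip_width: 0.029
finger_force: 25.2
[ 0.64178373 -0.18697773  0.13762725]
```

View pics/w2.png

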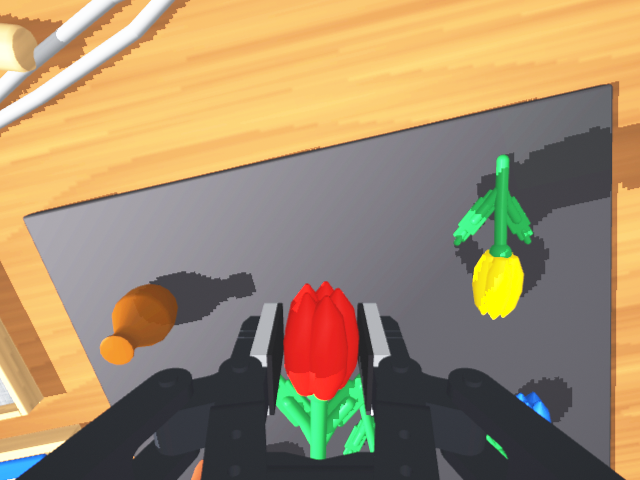

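Red is held at 29 mm with 25 N, and the view shows it level between the pads. Carry it to the red tray, bay centre about (0.6245, 0.1005) after correcting for wall occlusion.

```bash
python3 -m crank '{"linear":[[0,0.14,0.1],[0.02,0.3,0.12],[0.02,0.46,0.12],[0.025,0.57,0.12],[0.025,0.57,0.12]],"delta_rot":[[0,0,0.1],[0,0,0.2],[0,0,0.35],[0,0,0.45],[0,0,0.45]],"fingers":[-0.8,-0.8,-0.8,-0.8,-0.8]}'
python3 -m crank '{"linear":[[0.025,0.15,0],[0.025,0.3,0],[0.025,0.45,0],[0.025,0.575,0],[0.025,0.575,0]],"delta_rot":[[0,0,0],[0,0,0],[0,0,0],[0,0,0],[0,0,0]],"fingers":[-0.8,-0.8,-0.8,-0.8,-0.8]}'
python3 -m crank '{"linear":[[0,0,-0.15],[0,0,-0.25],[0,0,-0.3],[0,0,-0.3],[0,0,-0.3]],"delta_rot":[[0,0,0],[0,0,0],[0,0,0],[0,0,0],[0,0,0]],"fingers":[-0.8,-0.8,-0.8,-0.8,-0.8]}'
python3 - <<'E'
from h import *
f=grab_frame("side");i=f["image"]; cv2.imwrite("pics/s1.png",cv2.resize(i[150:400,110:400],None,fx=2.5,fy=2.4)[:,:,::-1]); print(observe()["position"])
E
```

```text
clock: 3.75
position: [0.6466, -0.0387, 0.1623]
tool_rot: [-3.139, -0.001, 0.025]
force: [-0.3, 0.1, -0.7]
grip_width: 0.029
finger_force: 25.3
clock: 4.25
position: [0.6521, 0.1051, 0.1619]
tool_rot: [-3.139, -0.001, 0.023]
force: [-0.6, 0.5, -0.9]
grip_width: 0.0291
finger_force: 25.3
clock: 4.75
position: [0.653, 0.0995, 0.0874]
tool_rot: [-3.141, -0.001, 0.017]
force: [-0.5, -0.2, -1.0]
grip_width: 0.0287
finger_force: 25.3
[0.65320561 0.09964733 0.08777392]
```

View pics/s1.png

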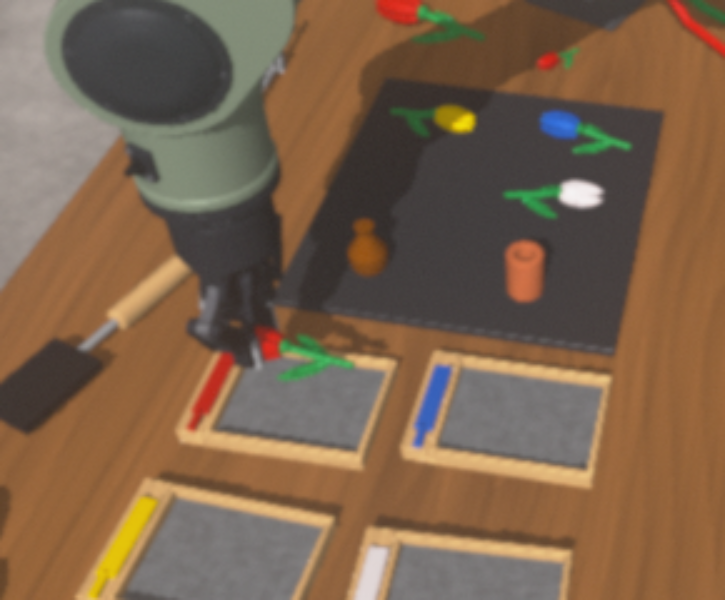

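The side view shows red level above the red tray, with the bloom at (270,345) and the stem at (350,360) in the crop. Lower it slowly to the felt.

```bash
python3 -m crank '{"linear":[[0,0,-0.1],[0,0,-0.18],[0,0,-0.21],[0,0,-0.226],[0,0,-0.234]],"delta_rot":[[0,0,0],[0,0,0],[0,0,0],[0,0,0],[0,0,0]],"fingers":[-0.8,-0.8,-0.8,-0.8,-0.8]}'
python3 -m crank '{"linear":[[0,0,0],[0,0,0]],"delta_rot":[[0,0,0],[0,0,0]],"fingers":[-0.8,-0.8]}'
```

```text
clock: 5.3
position: [0.653, 0.0998, 0.0289]
tool_rot: [-3.141, -0.001, 0.018]
force: [-7.0, -2.2, 23.1]
grip_width: 0.029
finger_force: 27.2
clock: 5.5
position: [0.6529, 0.0998, 0.0292]
tool_rot: [-3.141, -0.001, 0.018]
force: [-2.5, -0.7, 6.4]
grip_width: 0.0284
finger_force: 25.8
```

```bash
python3 -m crank '{"linear":[[0,0,0],[0,0,0],[0,0,0],[0,0,0],[0,0,0]],"delta_rot":[[0,0,0],[0,0,0],[0,0,0],[0,0,0],[0,0,0]],"fingers":[-0.25,-0.15,0,0.1,0.15]}'
python3 -m crank '{"linear":[[0,0,0.1],[0,0,0.25],[0,0,0.4],[0,0,0.5],[0,0,0.5]],"delta_rot":[[0,0,0],[0,0,0],[0,0,0],[0,0,0],[0,0,0]],"fingers":[0.15,0.15,0.2,0.2,0.2]}'
python3 - <<'E'
from h import *
f=grab_frame("wrist");cv2.imwrite("pics/w3.png",f["image"][:,:,::-1]); print(observe()["position"])
E
```

```text
clock: 6.0
position: [0.6524, 0.0998, 0.0278]
tool_rot: [-3.142, -0.0, 0.018]
force: [0.1, 0.7, 0.2]
grip_width: 0.0494
finger_force: 0.0
clock: 6.5
position: [0.6541, 0.1, 0.1567]
tool_rot: [-3.141, -0.005, 0.017]
force: [1.4, 0.5, 0.3]
grip_width: 0.0509
finger_force: 0.0
[0.65315297 0.0999395  0.15450833]
```

View pics/w3.png

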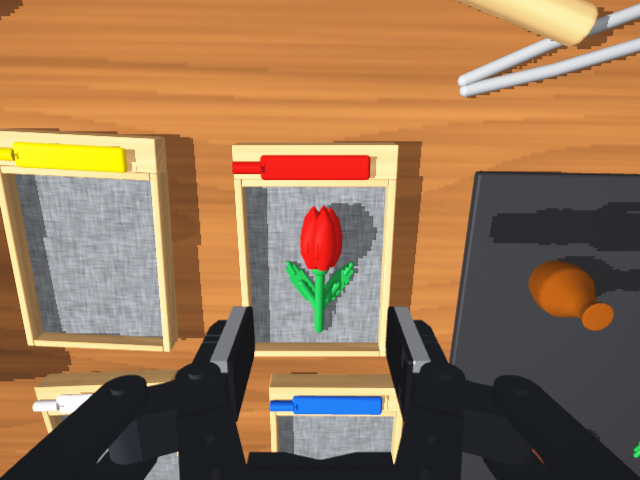

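Red lies flat and lengthwise in its tray, bloom at (321,238). Next is yellow.

```bash
python3 -m crank '{"linear":[[-0.02,-0.2,0],[-0.05,-0.4,0],[-0.08,-0.6,0],[-0.12,-0.78,0],[-0.12,-0.78,0]],"delta_rot":[[0,0,-0.1],[0,0,-0.2],[0,0,-0.3],[0,0,-0.4],[0,0,-0.4]],"fingers":[0.2,0.2,0.2,0.2,0.2]}'
python3 -m crank '{"linear":[[-0.02,-0.2,0],[-0.05,-0.4,0],[-0.08,-0.6,0],[-0.12,-0.78,0],[-0.12,-0.78,0]],"delta_rot":[[0,0,0],[0,0,0],[0,0,0],[0,0,0],[0,0,0]],"fingers":[0.2,0.2,0.2,0.2,0.2]}'
cat > m.py <<'E'
from h import *; import sys
f=grab_frame("wrist"); img=f["image"]; M=masks(img); P=[]
for _ in range(1): s=observe(); P.append(s["position"]); 
print("tcp",np.round(P[0],4),"yaw",round(np.degrees(s["tool_rot"][2]),1))
for c,m,st in blobs(M[sys.argv[1]],400):
    W=world(f,np.array(np.where(m)[::-1]).T,.025)[:,:2].astype(np.float32); r=cv2.minAreaRect(W)
    print(np.round(c),st[4],"centroid",np.round(world(f,c,.025)[0,:2],4),"rect",np.round(r[0],4),np.round(r[1],4),round(r[2],1))
    g=[b[0] for b in blobs(M["green"],400)]
    if g:
        b=min(g,key=lambda b:np.hypot(*(b-c))); u=world(f,c,.025)[0]-world(f,b,.013)[0]; print(" yaw",round(np.degrees(np.arctan2(u[1],u[0])),1))
E
python3 m.py yellow
```

```text
clock: 7.05
position: [0.6201, -0.1031, 0.1518]
tool_rot: [3.138, 0.002, -0.202]
force: [0.4, 0.4, 0.9]
grip_width: 0.0513
finger_force: 0.0
clock: 7.55
position: [0.589, -0.2977, 0.1516]
tool_rot: [3.138, 0.002, -0.2]
force: [-1.2, 0.2, -0.1]
grip_width: 0.0513
finger_force: 0.0
tcp [ 0.5905 -0.2936  0.1515] yaw -11.3
[304. 234.] 2252 centroid [ 0.5926 -0.2898] rect [ 0.5912 -0.2894] [0.0273 0.0443] 78.8
 yaw 168.4
```

```bash
python3 -m crank '{"linear":[[0,0,-0.15],[0,0,-0.3],[0,0,-0.35],[0,0,-0.35],[0,0,-0.35]],"delta_rot":[[0,0,0],[0,0,0],[0,0,0],[0,0,0],[0,0,0]],"fingers":[0.2,0.2,0.2,0.2,0.2]}'; python3 m.py yellow
```

```text
clock: 8.1
position: [0.5931, -0.2899, 0.0664]
tool_rot: [3.141, -0.001, -0.191]
force: [0.2, -0.9, 0.7]
grip_width: 0.0513
finger_force: 0.0
tcp [ 0.5933 -0.2902  0.0669] yaw -11.0
[317. 298.] 4519 centroid [ 0.5923 -0.2897] rect [ 0.5907 -0.2893] [0.0281 0.0465] 80.3
 yaw 168.4
```

```bash
python3 -m crank '{"linear":[[0,0,-0.08],[0,0,-0.12],[0,0,-0.136],[0,0,-0.136],[0,0,-0.136]],"delta_rot":[[0,0,0],[0,0,0],[0,0,0],[0,0,0],[0,0,0]],"fingers":[0.2,0.2,0.2,0.2,0.2]}'
python3 -m crank '{"linear":[[0,0,0],[0,0,0],[0,0,0],[0,0,0],[0,0,0]],"delta_rot":[[0,0,0],[0,0,0],[0,0,0],[0,0,0],[0,0,0]],"fingers":[-0.8,-0.8,-0.8,-0.8,-0.8]}' 25
python3 -m crank '{"linear":[[0,0,0],[0,0,0.15],[0,0,0.3],[0,0,0.45],[0,0,0.52]],"delta_rot":[[0,0,0],[0,0,0],[0,0,0],[0,0,0],[0,0,0]],"fingers":[-0.8,-0.8,-0.8,-0.8,-0.8]}' 25
python3 -m crank '{"linear":[[0,0.14,0],[0,0.3,0],[0.01,0.46,0],[0.01,0.62,0],[0.01,0.735,0]],"delta_rot":[[0,0,0.1],[0,0,0.2],[0,0,0.31],[0,0,0.31],[0,0,0.31]],"fingers":[-0.8,-0.8,-0.8,-0.8,-0.8]}'
```

```text
clock: 8.65
position: [0.5927, -0.2903, 0.032]
tool_rot: [3.141, -0.001, -0.192]
force: [0.6, 0.0, 0.1]
grip_width: 0.0512
finger_force: 0.0
clock: 9.15
position: [0.5926, -0.2904, 0.0319]
tool_rot: [3.141, -0.001, -0.192]
force: [-1.7, 0.0, 6.5]
grip_width: 0.0288
finger_force: 24.5
clock: 9.65
position: [0.5933, -0.2907, 0.165]
tool_rot: [3.141, -0.004, -0.192]
force: [0.1, -0.7, -1.1]
grip_width: 0.0287
finger_force: 25.2
clock: 10.15
position: [0.5948, -0.1035, 0.1615]
tool_rot: [-3.141, -0.0, -0.028]
force: [0.7, 0.1, -1.2]
grip_width: 0.0291
finger_force: 25.2
```

```bash
python3 -m crank '{"linear":[[0,0.16,0],[0,0.32,0],[0.01,0.48,0],[0.01,0.64,0],[0.01,0.734,0]],"delta_rot":[[0,0,0],[0,0,0],[0,0,0],[0,0,0],[0,0,0]],"fingers":[-0.8,-0.8,-0.8,-0.8,-0.8]}'
python3 -m crank '{"linear":[[0,0.16,0],[0,0.32,0],[0.01,0.48,0],[0.01,0.64,0],[0.01,0.734,0]],"delta_rot":[[0,0,0],[0,0,0],[0,0,0],[0,0,0],[0,0,0]],"fingers":[-0.8,-0.8,-0.8,-0.8,-0.8]}'
python3 -m crank '{"linear":[[0,0,-0.1],[0,0,-0.25],[0,0,-0.35],[0,0,-0.4],[0,0,-0.4]],"delta_rot":[[0,0,0],[0,0,0],[0,0,0],[0,0,0],[0,0,0]],"fingers":[-0.8,-0.8,-0.8,-0.8,-0.8]}'
python3 - <<'E'
from h import *
f=grab_frame("wrist");cv2.imwrite("pics/w4.png",f["image"][:,:,::-1]); print(observe()["position"])
E
```

```text
clock: 10.65
position: [0.5971, 0.0808, 0.1615]
tool_rot: [-3.14, -0.0, -0.026]
force: [0.2, 0.7, -0.8]
grip_width: 0.029
finger_force: 25.2
clock: 11.15
position: [0.5991, 0.2644, 0.1614]
tool_rot: [-3.14, 0.0, -0.027]
force: [-0.4, 0.0, -1.0]
grip_width: 0.0289
finger_force: 25.2
clock: 11.65
position: [0.5992, 0.2603, 0.0601]
tool_rot: [3.141, 0.002, -0.029]
force: [-0.6, -0.7, -0.4]
grip_width: 0.0289
finger_force: 25.2
[0.59992894 0.26052658 0.06149616]
```

View pics/w4.png

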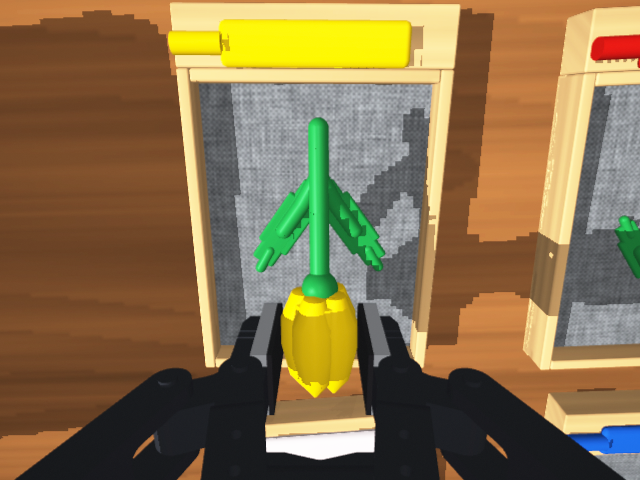

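Yellow is centred over its tray with the stem toward the swatch (318,120). Lower and release.

```bash
python3 -m crank '{"linear":[[0,0,-0.06],[0,0,-0.1],[0,0,-0.12],[0,0,-0.126],[0,0,-0.13]],"delta_rot":[[0,0,0],[0,0,0],[0,0,0],[0,0,0],[0,0,0]],"fingers":[-0.8,-0.8,-0.8,-0.8,-0.8]}'
python3 -m crank '{"linear":[[0,0,0],[0,0,0]],"delta_rot":[[0,0,0],[0,0,0]],"fingers":[-0.8,-0.8]}'
```

```text
clock: 12.2
position: [0.6, 0.2606, 0.0289]
tool_rot: [-3.142, -0.0, -0.029]
force: [-0.3, 0.6, -0.8]
grip_width: 0.0288
finger_force: 25.2
clock: 12.4
position: [0.6001, 0.2607, 0.0292]
tool_rot: [-3.141, -0.0, -0.029]
force: [-0.1, 0.9, -0.8]
grip_width: 0.0292
finger_force: 25.2
```

Not touching yet, so go down about 1 mm at a time.

```bash
python3 -m crank '{"linear":[[0,0,-0.004],[0,0,-0.004],[0,0,-0.004]],"delta_rot":[[0,0,0],[0,0,0],[0,0,0]],"fingers":[-0.8,-0.8,-0.8]}'
```

```text
clock: 12.7
position: [0.6, 0.2607, 0.028]
tool_rot: [-3.141, -0.0, -0.029]
force: [0.5, -0.6, 2.4]
grip_width: 0.0287
finger_force: 25.5
```

```bash
python3 -m crank '{"linear":[[0,0,0],[0,0,0],[0,0,0],[0,0,0],[0,0,0]],"delta_rot":[[0,0,0],[0,0,0],[0,0,0],[0,0,0],[0,0,0]],"fingers":[-0.25,-0.15,0,0.1,0.15]}'
python3 -m crank '{"linear":[[0,0,0.1],[0,0,0.25],[0,0,0.4],[0,0,0.5],[0,0,0.5]],"delta_rot":[[0,0,0],[0,0,0],[0,0,0],[0,0,0],[0,0,0]],"fingers":[0.15,0.15,0.2,0.2,0.2]}'
python3 m.py yellow
python3 -m crank '{"linear":[[-0.06,-0.18,0],[-0.12,-0.36,0],[-0.18,-0.54,0],[-0.25,-0.72,0],[-0.32,-0.9,0]],"delta_rot":[[0,0,-0.03],[0,0,-0.03],[0,0,-0.03],[0,0,-0.03],[0,0,-0.03]],"fingers":[0.2,0.2,0.2,0.2,0.2]}'
python3 -m crank '{"linear":[[-0.06,-0.18,0],[-0.12,-0.36,0],[-0.18,-0.54,0],[-0.25,-0.72,0],[-0.32,-0.9,0]],"delta_rot":[[0,0,0],[0,0,0],[0,0,0],[0,0,0],[0,0,0]],"fingers":[0.2,0.2,0.2,0.2,0.2]}'
python3 -m crank '{"linear":[[0,0,-0.15],[0,0,-0.3],[0,0,-0.35],[0,0,-0.35],[0,0,-0.35]],"delta_rot":[[0,0,0],[0,0,0],[0,0,0],[0,0,0],[0,0,0]],"fingers":[0.2,0.2,0.2,0.2,0.2]}'; python3 m.py white
```

```text
clock: 13.2
position: [0.5998, 0.2606, 0.0278]
tool_rot: [3.142, 0.0, -0.029]
force: [-0.1, 0.3, -0.0]
grip_width: 0.0493
finger_force: 0.0
clock: 13.7
position: [0.6014, 0.2612, 0.1567]
tool_rot: [-3.139, -0.005, -0.03]
force: [0.7, 0.5, -0.7]
grip_width: 0.0513
finger_force: 0.0
tcp [0.6006 0.2609 0.1545] yaw -1.7
[311.  72.] 3750 centroid [0.7019 0.2624] rect [0.7018 0.2666] [0.0863 0.0151] 88.3
 yaw 3.5
[321. 236.] 2078 centroid [0.6011 0.2598] rect [0.5997 0.2597] [0.0423 0.0275] 3.2
 yaw 178.5
clock: 14.25
position: [0.5184, 0.0339, 0.1519]
tool_rot: [3.141, 0.001, -0.045]
force: [1.6, 0.0, -0.0]
grip_width: 0.0513
finger_force: 0.0
clock: 14.75
position: [0.4385, -0.1909, 0.1521]
tool_rot: [-3.141, 0.001, -0.045]
force: [1.7, 0.2, 0.4]
grip_width: 0.0513
finger_force: 0.0
clock: 15.25
position: [0.4402, -0.1893, 0.066]
tool_rot: [3.142, -0.0, -0.045]
force: [-1.6, -0.5, 0.1]
grip_width: 0.0512
finger_force: 0.0
tcp [ 0.4405 -0.1894  0.0664] yaw -2.6
[324. 300.] 4256 centroid [ 0.4385 -0.1923] rect [ 0.4372 -0.1916] [0.0267 0.0472] 88.9
 yaw 179.7
[227. 338.] 908 centroid [ 0.4205 -0.1464] rect [ 0.4204 -0.1458] [0.0092 0.0373] 70.0
 yaw 142.3
[412. 338.] 907 centroid [ 0.4165 -0.2327] rect [ 0.4164 -0.2333] [0.0373 0.0089] 15.3
 yaw 108.2
```

```bash
python3 -m crank '{"linear":[[-0.006,-0.01,-0.06],[-0.006,-0.01,-0.11],[-0.006,-0.01,-0.137],[-0.006,-0.01,-0.137],[-0.006,-0.01,-0.137]],"delta_rot":[[0,0,0.055],[0,0,0.055],[0,0,0.055],[0,0,0.055],[0,0,0.055]],"fingers":[0.2,0.2,0.2,0.2,0.2]}'
python3 -m crank '{"linear":[[0,0,0],[0,0,0],[0,0,0],[0,0,0],[0,0,0]],"delta_rot":[[0,0,0],[0,0,0],[0,0,0],[0,0,0],[0,0,0]],"fingers":[-0.8,-0.8,-0.8,-0.8,-0.8]}' 25
python3 -m crank '{"linear":[[0,0,0],[0,0,0.15],[0,0,0.3],[0,0,0.45],[0,0,0.52]],"delta_rot":[[0,0,0],[0,0,0],[0,0,0],[0,0,0],[0,0,0]],"fingers":[-0.8,-0.8,-0.8,-0.8,-0.8]}' 25
python3 -m crank '{"linear":[[0,0.17,0],[0.03,0.34,0],[0.04,0.51,0],[0.04,0.68,0],[0.04,0.85,0]],"delta_rot":[[0,0,0],[0,0,0],[0,0,0],[0,0,0],[0,0,0]],"fingers":[-0.8,-0.8,-0.8,-0.8,-0.8]}'
python3 -m crank '{"linear":[[0,0.17,0],[0,0.34,0],[-0.05,0.51,0],[-0.1,0.68,0],[-0.14,0.85,0]],"delta_rot":[[0,0,0],[0,0,0],[0,0,0.1],[0,0,0.15],[0,0,0.15]],"fingers":[-0.8,-0.8,-0.8,-0.8,-0.8]}'
```

```text
clock: 15.8
position: [0.4385, -0.1919, 0.0313]
tool_rot: [3.142, 0.0, -0.016]
force: [0.3, -0.4, -0.1]
grip_width: 0.051
finger_force: 0.0
clock: 16.3
position: [0.4387, -0.1919, 0.0316]
tool_rot: [3.141, -0.001, -0.016]
force: [-1.6, 0.3, 6.6]
grip_width: 0.0291
finger_force: 24.2
clock: 16.8
position: [0.4391, -0.1923, 0.1642]
tool_rot: [3.141, -0.003, -0.017]
force: [-0.2, 0.3, -1.0]
grip_width: 0.0295
finger_force: 25.4
clock: 17.3
position: [0.4481, 0.0222, 0.1614]
tool_rot: [-3.142, -0.001, -0.017]
force: [0.7, -0.2, -0.6]
grip_width: 0.0288
finger_force: 25.4
clock: 17.8
position: [0.4124, 0.2347, 0.1613]
tool_rot: [-3.141, -0.0, 0.063]
force: [0.5, -0.0, 0.0]
grip_width: 0.0294
finger_force: 25.4
```

```bash
python3 -m crank '{"linear":[[-0.006,0.1,-0.08],[-0.006,0.1,-0.24],[-0.006,0.1,-0.35],[-0.006,0.1,-0.4],[-0.006,0.1,-0.4]],"delta_rot":[[0,0,0],[0,0,0],[0,0,0],[0,0,0],[0,0,0]],"fingers":[-0.8,-0.8,-0.8,-0.8,-0.8]}'
python3 - <<'E'
from h import *
f=grab_frame("wrist");cv2.imwrite("pics/w5.png",f["image"][:,:,::-1]); print(observe()["position"])
E
```

```text
clock: 18.3
position: [0.4113, 0.2576, 0.0602]
tool_rot: [3.14, 0.002, 0.062]
force: [-0.6, -0.8, 0.7]
grip_width: 0.0289
finger_force: 25.4
[0.41191036 0.25793081 0.06130933]
```

View pics/w5.png

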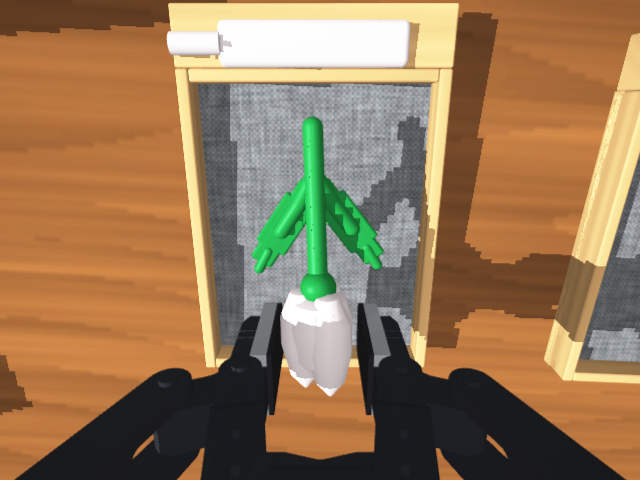

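White is centred over its tray, stem tip at (312,125) toward the white swatch. Lower it.

```bash
python3 -m crank '{"linear":[[0,0,-0.06],[0,0,-0.1],[0,0,-0.12],[0,0,-0.126],[0,0,-0.13]],"delta_rot":[[0,0,0],[0,0,0],[0,0,0],[0,0,0],[0,0,0]],"fingers":[-0.8,-0.8,-0.8,-0.8,-0.8]}'
python3 -m crank '{"linear":[[0,0,-0.004],[0,0,-0.004],[0,0,-0.004]],"delta_rot":[[0,0,0],[0,0,0],[0,0,0]],"fingers":[-0.8,-0.8,-0.8]}'
```

```text
clock: 18.85
position: [0.4121, 0.2582, 0.0289]
tool_rot: [-3.141, -0.0, 0.062]
force: [0.9, 1.9, -1.5]
grip_width: 0.0293
finger_force: 25.4
clock: 19.15
position: [0.412, 0.2581, 0.0277]
tool_rot: [-3.141, -0.0, 0.062]
force: [0.5, 1.2, -0.8]
grip_width: 0.0289
finger_force: 25.4
```

```bash
python3 -m crank '{"linear":[[0,0,-0.003],[0,0,-0.003],[0,0,-0.003]],"delta_rot":[[0,0,0],[0,0,0],[0,0,0]],"fingers":[-0.8,-0.8,-0.8]}'
```

```text
clock: 19.45
position: [0.412, 0.2582, 0.0274]
tool_rot: [-3.141, -0.0, 0.062]
force: [-2.7, -2.1, 15.8]
grip_width: 0.0293
finger_force: 26.6
```

```bash
python3 -m crank '{"linear":[[0,0,0],[0,0,0],[0,0,0],[0,0,0],[0,0,0]],"delta_rot":[[0,0,0],[0,0,0],[0,0,0],[0,0,0],[0,0,0]],"fingers":[-0.25,-0.15,0,0.1,0.15]}'
python3 -m crank '{"linear":[[0,0,0.1],[0,0,0.25],[0,0,0.4],[0,0,0.5],[0,0,0.5]],"delta_rot":[[0,0,0],[0,0,0],[0,0,0],[0,0,0],[0,0,0]],"fingers":[0.15,0.15,0.2,0.2,0.2]}'
python3 m.py white
python3 -m crank '{"linear":[[0.06,-0.16,0],[0.1,-0.32,0],[0.16,-0.48,0],[0.16,-0.62,0],[0.16,-0.76,0]],"delta_rot":[[0,0,-0.1],[0,0,-0.2],[0,0,-0.3],[0,0,-0.36],[0,0,-0.36]],"fingers":[0.2,0.2,0.2,0.2,0.2]}'
python3 -m crank '{"linear":[[0,-0.16,0],[0,-0.32,0],[0,-0.48,0],[0,-0.62,0],[0,-0.76,0]],"delta_rot":[[0,0,0],[0,0,0],[0,0,0],[0,0,0],[0,0,0]],"fingers":[0.2,0.2,0.2,0.2,0.2]}'
python3 -m crank '{"linear":[[0.02,-0.16,0],[0.05,-0.32,0],[0.08,-0.48,0],[0.112,-0.62,0],[0.112,-0.724,0]],"delta_rot":[[0,0,0],[0,0,0],[0,0,0],[0,0,0],[0,0,0]],"fingers":[0.2,0.2,0.2,0.2,0.2]}'
python3 -m crank '{"linear":[[0,0,-0.15],[0,0,-0.3],[0,0,-0.35],[0,0,-0.35],[0,0,-0.35]],"delta_rot":[[0,0,0],[0,0,0],[0,0,0],[0,0,0],[0,0,0]],"fingers":[0.2,0.2,0.2,0.2,0.2]}'; python3 m.py blue
```

```text
clock: 19.95
position: [0.4119, 0.258, 0.0268]
tool_rot: [3.142, 0.0, 0.062]
force: [1.3, -0.4, -1.0]
grip_width: 0.0495
finger_force: 0.0
clock: 20.45
position: [0.4131, 0.2589, 0.1548]
tool_rot: [-3.139, -0.004, 0.062]
force: [0.3, -0.2, -0.9]
grip_width: 0.0513
finger_force: 0.0
tcp [0.4125 0.2584 0.1531] yaw 3.6
[310.  70.] 3873 centroid [0.5136 0.2701] rect [0.5133 0.2738] [0.015 0.086] 3.6
 yaw 8.2
[318. 236.] 1954 centroid [0.4131 0.2591] rect [0.414 0.259] [0.048  0.0251] 2.7
 yaw -176.8
[ 16. 228.] 1012 centroid [0.4066 0.4563] rect [0.4032 0.4581] [0.0306 0.0229] 17.0
 yaw 103.7
[ 33. 310.] 4650 centroid [0.346  0.4548] rect [0.3508 0.4629] [0.0625 0.0628] 17.2
 yaw 119.2
clock: 21.0
position: [0.4514, 0.0664, 0.1507]
tool_rot: [3.141, 0.002, -0.128]
force: [0.8, 0.3, -1.1]
grip_width: 0.0511
finger_force: 0.0
clock: 21.5
position: [0.4511, -0.1234, 0.1507]
tool_rot: [3.142, 0.002, -0.126]
force: [0.5, -0.2, 0.5]
grip_width: 0.0511
finger_force: 0.0
clock: 22.0
position: [0.4797, -0.3051, 0.1503]
tool_rot: [-3.142, 0.001, -0.127]
force: [-0.0, 0.5, -0.8]
grip_width: 0.0513
finger_force: 0.0
clock: 22.5
position: [0.4802, -0.303, 0.065]
tool_rot: [3.141, -0.0, -0.126]
force: [-0.5, -0.6, -0.1]
grip_width: 0.051
finger_force: 0.0
tcp [ 0.4805 -0.3032  0.0655] yaw -7.2
[320. 297.] 3690 centroid [ 0.4807 -0.3043] rect [ 0.4796 -0.3035] [0.0262 0.0476] 81.4
 yaw -8.3
```

```bash
python3 -m crank '{"linear":[[0,-0.003,-0.06],[0,-0.003,-0.11],[0,-0.003,-0.135],[0,-0.003,-0.135],[0,-0.003,-0.135]],"delta_rot":[[0,0,-0.03],[0,0,-0.03],[0,0,-0.03],[0,0,-0.03],[0,0,-0.03]],"fingers":[0.2,0.2,0.2,0.2,0.2]}'
python3 -m crank '{"linear":[[0,0,0],[0,0,0],[0,0,0],[0,0,0],[0,0,0]],"delta_rot":[[0,0,0],[0,0,0],[0,0,0],[0,0,0],[0,0,0]],"fingers":[-0.8,-0.8,-0.8,-0.8,-0.8]}' 25
python3 -m crank '{"linear":[[0,0,0],[0,0,0.15],[0,0,0.3],[0,0,0.45],[0,0,0.52]],"delta_rot":[[0,0,0],[0,0,0],[0,0,0],[0,0,0],[0,0,0]],"fingers":[-0.8,-0.8,-0.8,-0.8,-0.8]}' 25
python3 -m crank '{"linear":[[0,0.16,0],[0,0.32,0],[0,0.48,0],[-0.026,0.64,0],[-0.026,0.773,0]],"delta_rot":[[0,0,0.1],[0,0,0.2],[0,0,0.28],[0,0,0.28],[0,0,0.28]],"fingers":[-0.8,-0.8,-0.8,-0.8,-0.8]}'
python3 -m crank '{"linear":[[0,0.16,0],[0,0.32,0],[0,0.48,0],[-0.026,0.64,0],[-0.026,0.773,0]],"delta_rot":[[0,0,0],[0,0,0],[0,0,0],[0,0,0],[0,0,0]],"fingers":[-0.8,-0.8,-0.8,-0.8,-0.8]}'
python3 -m crank '{"linear":[[0,0,-0.1],[0,0,-0.25],[0,0,-0.35],[0,0,-0.4],[0,0,-0.4]],"delta_rot":[[0,0,0],[0,0,0],[0,0,0],[0,0,0],[0,0,0]],"fingers":[-0.8,-0.8,-0.8,-0.8,-0.8]}'
python3 - <<'E'
from h import *
f=grab_frame("wrist");cv2.imwrite("pics/w6.png",f["image"][:,:,::-1]); print(observe()["position"])
E
```

```text
clock: 23.05
position: [0.4799, -0.3037, 0.0305]
tool_rot: [-3.142, 0.0, -0.142]
force: [0.3, 0.6, -0.5]
grip_width: 0.051
finger_force: 0.0
clock: 23.55
position: [0.4801, -0.3039, 0.0309]
tool_rot: [3.141, -0.001, -0.142]
force: [-0.5, -0.3, 6.0]
grip_width: 0.0289
finger_force: 24.7
clock: 24.05
position: [0.4806, -0.3041, 0.1637]
tool_rot: [3.14, -0.003, -0.142]
force: [-0.1, 0.3, -1.2]
grip_width: 0.029
finger_force: 25.3
clock: 24.55
position: [0.4725, -0.1084, 0.1606]
tool_rot: [-3.141, 0.0, 0.005]
force: [0.5, -0.1, -0.8]
grip_width: 0.029
finger_force: 25.3
clock: 25.05
position: [0.466, 0.0849, 0.1606]
tool_rot: [-3.141, 0.0, 0.006]
force: [0.1, 0.3, 0.2]
grip_width: 0.029
finger_force: 25.3
clock: 25.55
position: [0.4662, 0.0827, 0.0595]
tool_rot: [3.141, 0.002, 0.005]
force: [0.5, -1.0, -0.4]
grip_width: 0.0288
finger_force: 25.3
[0.46674571 0.08276073 0.06062404]
```

View pics/w6.png

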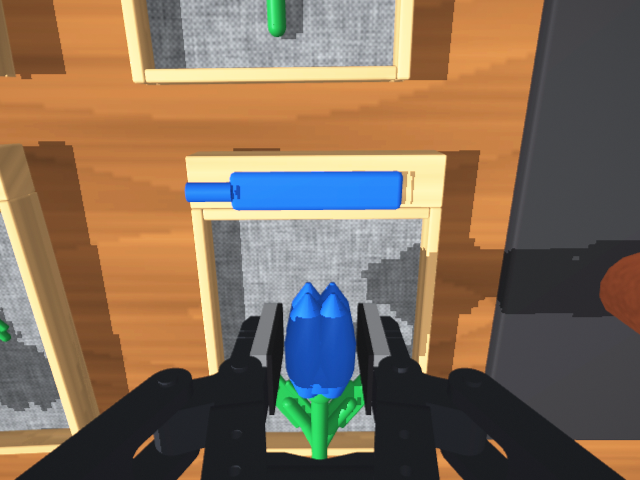

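Blue is centred and aligned in its tray. Lower from 0.060 to about 0.0275, then feel for contact.

```bash
python3 -m crank '{"linear":[[0,0,-0.06],[0,0,-0.1],[0,0,-0.12],[0,0,-0.126],[0,0,-0.13]],"delta_rot":[[0,0,0],[0,0,0],[0,0,0],[0,0,0],[0,0,0]],"fingers":[-0.8,-0.8,-0.8,-0.8,-0.8]}'
python3 -m crank '{"linear":[[0,0,-0.003],[0,0,-0.003],[0,0,-0.003]],"delta_rot":[[0,0,0],[0,0,0],[0,0,0]],"fingers":[-0.8,-0.8,-0.8]}'
```

```text
clock: 26.1
position: [0.467, 0.0828, 0.0284]
tool_rot: [-3.141, -0.0, 0.005]
force: [-0.6, -0.3, -0.2]
grip_width: 0.0291
finger_force: 25.3
clock: 26.4
position: [0.467, 0.0829, 0.0275]
tool_rot: [-3.141, -0.0, 0.005]
force: [-0.7, -0.8, 0.3]
grip_width: 0.0286
finger_force: 25.3
```

```bash
python3 -m crank '{"linear":[[0,0,-0.003],[0,0,-0.003],[0,0,-0.003]],"delta_rot":[[0,0,0],[0,0,0],[0,0,0]],"fingers":[-0.8,-0.8,-0.8]}'
```

```text
clock: 26.7
position: [0.4671, 0.0829, 0.0269]
tool_rot: [-3.141, -0.001, 0.005]
force: [-1.3, 0.1, 8.7]
grip_width: 0.0288
finger_force: 26.0
```

```bash
python3 -m crank '{"linear":[[0,0,0],[0,0,0],[0,0,0],[0,0,0],[0,0,0]],"delta_rot":[[0,0,0],[0,0,0],[0,0,0],[0,0,0],[0,0,0]],"fingers":[-0.25,-0.15,0,0.1,0.15]}'
python3 -m crank '{"linear":[[0,0,0.1],[0,0,0.25],[0,0,0.42],[0,0,0.6],[0,0,0.8]],"delta_rot":[[0,0,0],[0,0,0],[0,0,0],[0,0,0],[0,0,0]],"fingers":[0.15,0.15,0.2,0.2,0.2]}'
python3 -m crank '{"linear":[[0,-0.18,0],[0,-0.36,0],[0,-0.54,0],[0,-0.72,0],[0,-0.9,0]],"delta_rot":[[0,0,0],[0,0,0],[0,0,0],[0,0,0],[0,0,0]],"fingers":[0.2,0.2,0.2,0.2,0.2]}'
python3 -m crank '{"linear":[[0,-0.18,0],[0,-0.36,0],[0,-0.54,0],[0,-0.72,0],[0,-0.9,0]],"delta_rot":[[0,0,0],[0,0,0],[0,0,0],[0,0,0],[0,0,0]],"fingers":[0.2,0.2,0.2,0.2,0.2]}'
python3 - <<'E'
from h import *
a=grab_frame("top")["image"][100:290,110:400]; b=grab_frame("side")["image"][150:460,110:400]
a=cv2.resize(a,(460,300)); b=cv2.resize(b,(330,353)); c=np.zeros((353,790,3),np.uint8); c[:300,:460]=a; c[:,460:]=b
cv2.imwrite("pics/fin.png",c[:,:,::-1])
E
```

```text
clock: 27.2
position: [0.4669, 0.0828, 0.0265]
tool_rot: [-3.142, 0.0, 0.005]
force: [-0.2, 0.7, -0.2]
grip_width: 0.0488
finger_force: 0.0
clock: 27.7
position: [0.4662, 0.0827, 0.2281]
tool_rot: [3.141, 0.001, 0.005]
force: [1.0, 0.1, 0.1]
grip_width: 0.0509
finger_force: 0.0
clock: 28.2
position: [0.4665, -0.144, 0.2267]
tool_rot: [3.142, -0.0, 0.005]
force: [1.1, 1.3, 0.2]
grip_width: 0.0512
finger_force: 0.0
clock: 28.7
position: [0.4665, -0.369, 0.2265]
tool_rot: [-3.141, 0.0, 0.005]
force: [1.3, 0.8, 0.4]
grip_width: 0.0513
finger_force: 0.0
```

View pics/fin.png

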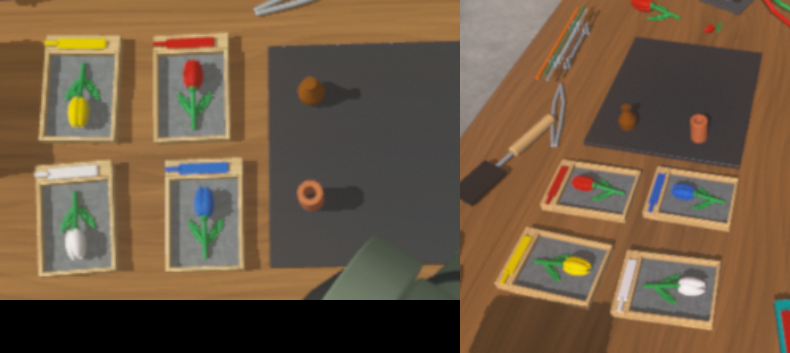

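All four flowers lie lengthwise on the felt in their matching trays, and the post (310,195) and vase (310,90) are still standing. Hand in.

```bash
python3 -c "
from workcell import bot
print(bot.job_done())"
```

```text
the job is handed in; nothing more can be done
None
```

The job is handed in at about 29 s of the 102 s limit: all four flowers lie flat and lengthwise in the trays matching their blooms, and the kiln post and amber vase are still standing where they were.

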